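# Stamp a request form as received

## Task

Take the pre-inked stamp out of its holder and stamp the top request form inside its red box, right way up: set the stamp down gently, press it straight down with firm, even force until the die marks the paper, keep it pressed about half a second without sliding or rocking, then lift it straight off. Put the stamp back in its holder, standing fully home, and let go; do not push the clipboard about and leave the tube rack, timer and bottle alone.

Things in the scene. Friction and masses are not known exactly. Their poses are not given: they have to be found in the camera images.
- stamp: Black skirt of the pre-inked hand stamp: open-bottomed box 40 mm (x) by 62 mm (y), 26 mm high, 130 to 180 g with its handle, upright in the holder at the start. Origin: centre of the skirt's lower rim, which rests on the paper or the holder's floor; z up. Its front (-x side, white T mark) is the bottom edge of the print and at the start looks along world -x (the robot's side) within 25 degrees
- stamp_handle: Green handle, sliding down in the skirt on a spring. Origin: centre of the upright grip bar, 26 mm thick (x), 50 mm wide (y), 46 mm tall. Handle up, this lies 62 mm above the skirt's lower rim, bar top 85 mm, bar foot 39 mm above it, on a black shoulder 36 x 58 x 5 mm. Grip the bar across its 26 mm. White marks on the bar's top and side show the front (-x)
- stamp_die (a point): Centre of the face of the inked die, 26 x 48 mm, fixed under the handle; 5.5 mm inside the rim while the handle is up. The spring takes about 4 N to start, 8 N when the die meets the paper; then its foam cushion gives only 1 mm per 12 N. A good print takes 14 to 18 N of push in all (4 N or more of it on the die) for half a second; above 22 N it bleeds. Only the die marks, not the skirt
- stamp_front (a point): Middle of the front lower edge of the stamp's skirt, 20 mm in front (-x) of the skirt's centre
- clipboard: Loose blue storage clipboard, 250 mm (x) by 180 mm (y) by 22 mm high, about 0.8 kg, lying flat, with a pad of white request forms on its lid. Origin: centre of its underside; z up. +x is the top of the form, held by a steel clip 110 mm wide that stands 22 mm above the lid, 83 mm and more from the centre
- box (a point): Centre of the red box printed on the form (inside 38 mm in x, 60 mm in y), but given down at the lid, 22 mm above the clipboard's underside: the pad on the lid is 3 to 12 mm thick, differs every time and is not measured, so find the paper by feel. Axes as the clipboard's; -x is the bottom edge of the print. Die wholly inside: stamp centre within 4 mm of the box's, square within 5 degrees
- holder: Grey tray stuck to the bench in which the stamp stands, 70 mm (x) by 92 mm (y). Origin: centre of its underside. Inner floor 4 mm above the bench; recess 44 mm (x) by 66 mm (y), 8 mm deep, with a flared lip up to 15 mm above the bench: 2 mm of play all round the stamp, whose front stands to the holder's -x
- tube_rack: Bystander: white rack 50 x 94 mm with eight capped tubes, 87 mm high. Origin: centre of its underside
- timer: Bystander: white digital timer, 60 x 72 x 16 mm. Origin: centre of its underside
- reagent: Bystander: amber bottle 56 mm in diameter, 105 mm high. Origin: centre of its underside

How it is judged:
By the outcome, as a careful person would: the job done as asked, in the order asked, and still so for the second after the job is handed in, with the robot touching nothing.
It also fails if it takes over 64 s, if anything falls off the work surface, if the arm or the gripper's body presses on something with over 40 N, if the wrist force passes 120 N, or if a joint passes its speed limit or range.

## Robot

A 7-joint arm with a two-finger parallel gripper is mounted at the origin on the work surface. World frame = base frame: x ahead of the robot, y to its left, z up, the work surface at z = 0. Lengths are in m, angles in rad, forces in N, time in s.
With the tool pointing down it reaches from about 0.35 to 0.9 m from the base axis. Payload 8.1 kg.
Tool frame: the origin (TCP) lies at the centre of the arm's flange, where the gripper is bolted on; the fingertips stand 178 mm ahead of it and the grasp point (between the pads) lies 159 mm ahead of it; z points along the fingers, y is the direction in which the jaws open and shut (so a half turn about z gives the same grasp; the last joint's range is limited). The gripper opens to 92 mm and grips with 3 to 60 N. Pads are 19 mm wide; open, the fingers measure 130 mm over their backs; the gripper's body (75 mm by 190 mm) begins 47 mm behind the grasp point.
Start: joints at [1.178, 0.434, 0.025, 1.573, -0.012, 1.134, -0.075], TCP at [0.179, -0.599, 0.405] pointing down, gripper open.
Joint ranges: [-2.62, 2.62], [-0.44, 2.09], [-1.27, 1.32], [0.08, 2.57], [-1.32, 4.46], [0.12, 2], [-2.74, 2.74]. Speed limits (rad/s): [2.22, 2.22, 3.01, 3.01, 3.14, 3.14, 3.14].

## Interface

Orientations are given as a rotation vector (axis times angle).
In Python, from cell import arm, get_image, camera_model gives the robot as it stands. The module is installed in compiled form; this text tells all that it offers.
- The arm moves only by the shell command python3 -m pendant 'ROWS' [FORCE]. ROWS is JSON, a list that holds one entry, the list of rows, each a list of 7 numbers: the shift along the tool's x, y, z in mm, then the turn, a rotation vector about the tool's x, y, z in rad, then the closure, from -1 (fully open) to 1 (shut). In form: [[[x, y, z, rx, ry, rz, hand], ...]]. A call has 1 to 20 rows; each row is the pose to reach, as a shift and turn from the pose commanded when the call began, along the tool's axes at that moment; what a row does not reach only later rows make up. A row lasts 1/8 s, in which the tool goes at most 62.5 mm and 10.7 degrees, less where a joint would pass 70% of its speed; a pose out of reach is approached as far as the arm can. A call with a gripper value outside its range is refused whole. The fingers move at their own pace and stop on an object; FORCE is the grip in N (left out, the last holds). Time passes only in rows, so rows that repeat a pose let the fingers close. It gives the time, the measured TCP pose, the force and the opening at its end, in the units of the state.
- arm.observe(): the state, without advancing time (a new reading comes with each control period).
- get_image(name): name is "side" or "top" or "wrist"; returns the picture (480x640x3 uint8, red, green, blue); there is no depth.
- camera_model(name): a dict with "fx", "fy", "cx", "cy" (pixels), "position" and "orientation" of the camera in the world; the wrist camera has in their place "T_tool_cam" (4x4, takes a point from camera to tool coordinates, whose origin is the TCP and whose axes are the flange's). Camera axes: x right, y down, z forward; pixel columns grow to the right and rows downward; lengths in m; the calibration is good to about 2 mm. A picture is of the moment at which its call begins: read the wrist's pose just before it. camera_model takes no time and is no camera call.
- arm.sign_off(): hands the job in, once; it reports no verdict.
The state is a dict: "clock": time; "joints": joint angles; "dq": joint speeds; "joint_efforts": joint torques, N m; "position": TCP position; "ee_rot": TCP orientation; "force": force on the tool from outside, world axes, zero at the start; "ft_torque": the same for the moment, N m; "width": opening from 0.0 (shut) to 1.0 (fully open).
Only numpy, scipy, OpenCV 4.12 (cv2) and the standard library are available. Lean on these libraries where they do the work, as an engineer would, in place of code of your own. Each camera call takes 0.05 s, during which the arm holds its last target.

## Working session

There is one attempt and no reset: what is moved stays moved. The work goes in short steps, Python scripts to look and compute and a shell command to move; the robot and the scene stay as the last step left them, time stands still between calls to the robot, and variables do not carry over. Pictures are saved under pics/ and viewed, and the job is handed in when it is done.

```bash
mkdir -p pics
python3 - <<'E'
from cell import arm,get_image,camera_model
import cv2
print(arm.observe())
for n in ("side","top","wrist"):
    print(n,camera_model(n))
    cv2.imwrite(f"pics/{n}0.png",get_image(n)[:,:,::-1])
E
```

```text
{'clock': 0.0, 'joints': array([ 1.17845335,  0.43521248,  0.02492819,  1.57408532, -0.01157783,
        1.13398823, -0.07510679]), 'dq': array([-1.98156154e-04, -7.43588983e-05,  3.80208296e-05, -1.65822339e-03,
       -1.80229509e-03,  9.00834863e-04,  5.84363430e-04]), 'joint_efforts': array([ 1.01263475e-03, -6.67834496e+01,  9.85324010e-01, -3.14452529e+01,
       -6.05703285e-02,  4.28092049e-02,  1.75422360e-04]), 'position': array([ 0.17848867, -0.59873277,  0.40395532]), 'ee_rot': array([-3.10719875e+00, -4.53278374e-01,  5.70080958e-04]), 'force': array([-0.76229279,  0.53301567,  1.23672609]), 'ft_torque': array([ 0.02381955, -0.01871606, -0.0414037 ]), 'width': 1.005205784716471}
side {'fx': 572.7651351995461, 'fy': 572.7651351995461, 'cx': 316.6580798608222, 'cy': 237.430980813866, 'position': array([0.27030492, 0.81217285, 0.58857614]), 'orientation': array([-0.4081506 ,  2.58658144, -1.42696456])}
top {'fx': 440.64349710771006, 'fy': 440.64349710771006, 'cx': 319.9261862089978, 'cy': 241.17493017743757, 'position': array([ 0.38668556, -0.01760593,  0.94316407]), 'orientation': array([-2.10360024,  2.16776793, -0.14675474])}
wrist {'fx': 342.2075790811911, 'fy': 342.2075790811911, 'cx': 315.67218554319396, 'cy': 240.49025176989386, 'T_tool_cam': array([[-6.89787044e-06, -9.60368385e-01, -2.78733859e-01,
         7.51651778e-02],
       [ 9.99999613e-01, -2.51810010e-04,  8.42855999e-04,
         6.28327213e-04],
       [-8.79640230e-04, -2.78733745e-01,  9.60368016e-01,
         2.07814729e-02],
       [ 0.00000000e+00,  0.00000000e+00,  0.00000000e+00,
         1.00000000e+00]])}
```

View pics/top0.png

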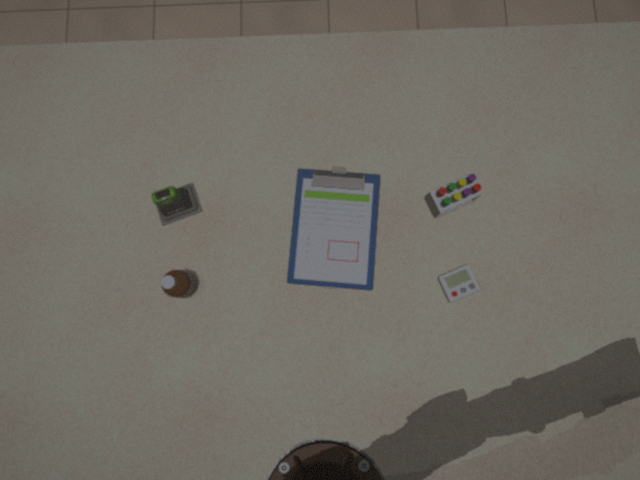

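View pics/side0.png

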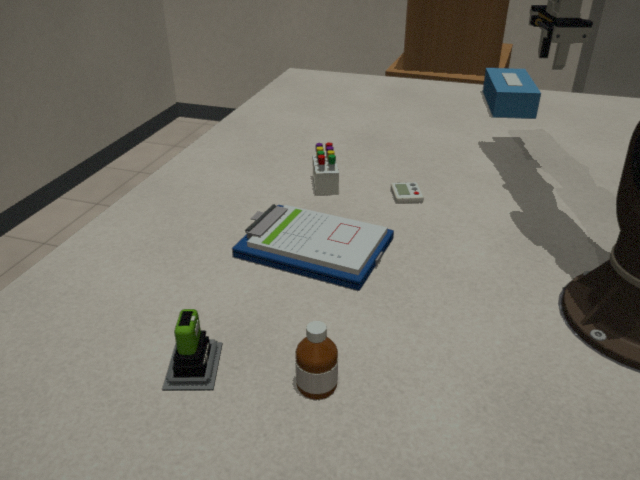

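The top view shows the holder and stamp at about (177,203), the clipboard at (335,230) with its red box at (343,251), the bottle at (178,283), the rack at (455,195) and the timer at (459,283). The side view agrees: the stamp is at (190,345).

```bash
cat > h.py <<'E'
import numpy as np, cv2
from scipy.spatial.transform import Rotation as R
from cell import arm,get_image,camera_model
def campose(n,st=None):
    c=camera_model(n)
    if n=="wrist":
        T=np.array(c["T_tool_cam"]); Rt=R.from_rotvec(st["ee_rot"]).as_matrix()
        return c,Rt@T[:3,:3],st["position"]+Rt@T[:3,3]
    return c,R.from_rotvec(c["orientation"]).as_matrix(),np.array(c["position"])
def ray(n,uv,st=None):
    c,Rm,p=campose(n,st)
    uv=np.atleast_2d(np.array(uv,float))
    d=np.c_[(uv[:,0]-c["cx"])/c["fx"],(uv[:,1]-c["cy"])/c["fy"],np.ones(len(uv))]@Rm.T
    return p,d
def onz(n,uv,z,st=None):
    p,d=ray(n,uv,st); return p+d*((z-p[2])/d[:,2])[:,None]
def proj(n,P,st=None):
    c,Rm,p=campose(n,st); q=(np.atleast_2d(P)-p)@Rm
    return np.c_[q[:,0]/q[:,2]*c["fx"]+c["cx"],q[:,1]/q[:,2]*c["fy"]+c["cy"]]
def mask(im,lo,hi):
    return cv2.inRange(cv2.cvtColor(im,cv2.COLOR_RGB2HSV),lo,hi)
def togo(st,target_pos,target_R):
    """shift mm in tool axes, rotvec in tool axes"""
    Rt=R.from_rotvec(st["ee_rot"])
    return np.round(Rt.inv().apply(target_pos-st["position"])*1000,1),np.round((Rt.inv()*target_R).as_rotvec(),4)
def down(yaw):
    """tool z down, tool y (jaw) at world angle yaw"""
    y=np.array([np.cos(yaw),np.sin(yaw),0]); z=np.array([0,0,-1.]); x=np.cross(y,z)
    return R.from_matrix(np.c_[x,y,z])
E
python3 - <<'E'
from h import *
t=cv2.cvtColor(cv2.imread("pics/top0.png"),cv2.COLOR_BGR2RGB)
m=mask(t,(30,120,60),(70,255,255)); n,l,s,c=cv2.connectedComponentsWithStats(m)
for i in range(1,n):
    if s[i,4]>20: print(s[i],c[i],onz("top",c[i],.075))
m=mask(t,(0,90,60),(8,255,255))|mask(t,(172,90,60),(180,255,255)); n,l,s,c=cv2.connectedComponentsWithStats(m,connectivity=8)
for i in range(1,n):
    if s[i,4]>20: print('red',s[i],c[i],onz("top",[s[i,:2]+s[i,2:4]/2],.03))
st=arm.observe(); print(R.from_rotvec(st["ee_rot"]).as_matrix().round(3))
print(onz("top",[[177,203],[335,230],[178,283],[455,205],[459,283]],.01).round(3))
E
```

```text
[449 184   7   6  27] [452.11111111 185.92592593] [[ 0.62407926 -0.2773538   0.075     ]]
[167 187   9  12  55] [171.32727273 192.45454545] [[0.62945907 0.29308452 0.075     ]]
[305 191  64  10 336] [336.76785714 195.63988095] [[ 0.61162325 -0.04370922  0.075     ]]
[153 193   8  10  31] [155.48387097 198.38709677] [[0.61809198 0.32524258 0.075     ]]
[455 193   7   7  26] [457.34615385 196.03846154] [[ 0.60276239 -0.2862902   0.075     ]]
[444 198   7   6  27] [446.92592593 200.55555556] [[ 0.59413225 -0.26474105  0.075     ]]
red [473 184   8   8  51] [476.58823529 187.17647059] [[ 0.63009104 -0.34302719  0.03      ]]
red [438 187   9   9  56] [441.76785714 190.89285714] [[ 0.62488273 -0.26962422  0.03      ]]
[[ 0.958  0.286 -0.   ]
 [ 0.286 -0.958  0.001]
 [-0.    -0.001 -1.   ]]
[[ 0.624  0.303  0.01 ]
 [ 0.553 -0.039  0.01 ]
 [ 0.449  0.298  0.01 ]
 [ 0.599 -0.3    0.01 ]
 [ 0.431 -0.296  0.01 ]]
```

View pics/wrist0.png

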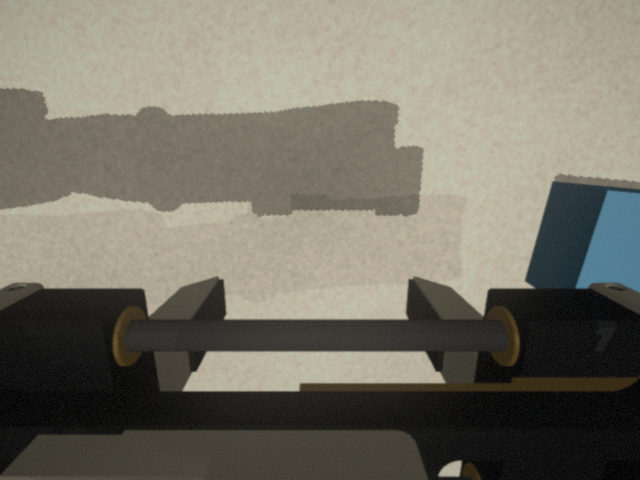

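Run:
```python
from h import *
print(togo(arm.observe(),np.array([.54,-.13,.42]),down(0)))
```

```text
(array([ 480.3, -346. ,  -15.5]), array([-1.1000e-03, -7.0000e-04, -1.2811e+00]))
```

```bash
python3 -m pendant '[[[480,-346,-15,0,0,-1.28,-1],[480,-346,-15,0,0,-1.28,-1],[480,-346,-15,0,0,-1.28,-1],[480,-346,-15,0,0,-1.28,-1],[480,-346,-15,0,0,-1.28,-1],[480,-346,-15,0,0,-1.28,-1],[480,-346,-15,0,0,-1.28,-1],[480,-346,-15,0,0,-1.28,-1],[480,-346,-15,0,0,-1.28,-1],[480,-346,-15,0,0,-1.28,-1],[480,-346,-15,0,0,-1.28,-1],[480,-346,-15,0,0,-1.28,-1],[480,-346,-15,0,0,-1.28,-1],[480,-346,-15,0,0,-1.28,-1]]]'
python3 - <<'E'
from h import *
import pickle
st=arm.observe(); im=get_image("wrist"); pickle.dump(st,open("st1.pkl","wb"))
cv2.imwrite("pics/wrist1.png",im[:,:,::-1]); print(st["joints"].round(2))
E
```

```text
clock: 1.9
position: [0.5393, -0.1313, 0.4198]
ee_rot: [2.225, 2.218, -0.001]
force: [0.7, 0.2, 0.3]
width: 1.005
[ 0.49  0.35 -0.46  1.7   0.17  1.13 -0.02]
```

View pics/wrist1.png

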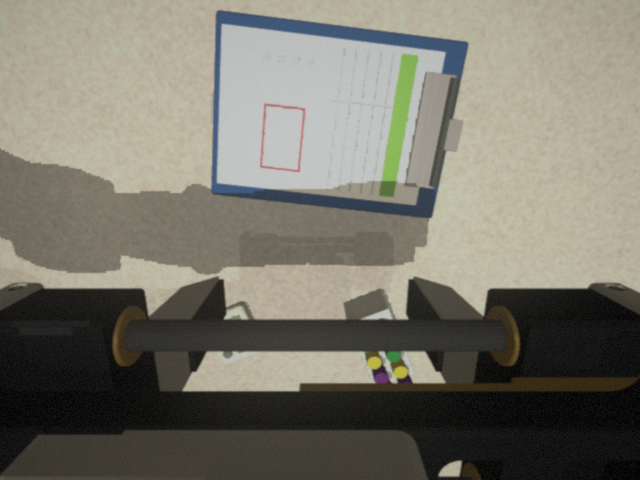

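Red box corners in the wrist view are about (264,104), (305,108), (299,171) and (261,167). The board corners are at (218,12), (467,43), (433,217) and (212,193).

```bash
python3 - <<'E'
from h import *
import pickle
st=pickle.load(open("st1.pkl","rb"))
im=cv2.cvtColor(cv2.imread("pics/wrist1.png"),cv2.COLOR_BGR2RGB)
m=mask(im,(0,60,60),(10,255,255))|mask(im,(170,60,60),(180,255,255)); m[:90]=0;m[185:]=0;m[:,:250]=0;m[:,320:]=0
c,_=cv2.findContours(m,cv2.RETR_EXTERNAL,cv2.CHAIN_APPROX_NONE); c=max(c,key=cv2.contourArea)
q=cv2.approxPolyDP(c,6,True)[:,0]; print(q.tolist())
P=onz("wrist",c[:,0],.029,st); r=cv2.minAreaRect((P[:,:2]*1000).astype(np.float32)); print("box minrect",r)
print(onz("wrist",q,.029,st).round(4).tolist())
b=mask(im,(100,120,40),(125,255,255)); b[225:]=0
c,_=cv2.findContours(b,cv2.RETR_EXTERNAL,cv2.CHAIN_APPROX_NONE); c=max(c,key=cv2.contourArea)
h=cv2.convexHull(c)[:,0]; P=onz("wrist",h,.022,st); print("board",cv2.minAreaRect((P[:,:2]*1000).astype(np.float32)))
t=cv2.cvtColor(cv2.imread("pics/top0.png"),cv2.COLOR_BGR2RGB)
m=mask(t,(0,50,60),(12,255,255))|mask(t,(168,50,60),(180,255,255)); k=np.zeros_like(m);k[235:268,320:366]=m[235:268,320:366]
P=onz("top",np.argwhere(k)[:,::-1],.029);print("topbox",cv2.minAreaRect((P[:,:2]*1000).astype(np.float32)))
E
python3 -m pendant '[[[360,85,0,0,0,0,-1],[360,85,0,0,0,0,-1],[360,85,0,0,0,0,-1],[360,85,0,0,0,0,-1],[360,85,0,0,0,0,-1],[360,85,0,0,0,0,-1],[360,85,0,0,0,0,-1],[360,85,0,0,0,0,-1],[360,85,0,0,0,0,-1]]]'
python3 - <<'E'
from h import *
import pickle
st=arm.observe(); im=get_image("wrist"); pickle.dump(st,open("st2.pkl","wb"))
cv2.imwrite("pics/wrist2.png",im[:,:,::-1])
E
```

```text
[[264, 104], [261, 167], [298, 171], [304, 108]]
box minrect ((504.6245422363281, -54.097740173339844), (63.74755096435547, 41.647483825683594), 83.46488952636719)
[[0.4877, -0.021, 0.029], [0.4817, -0.0833, 0.029], [0.5208, -0.0876, 0.029], [0.528, -0.0249, 0.029]]
board ((448.78057861328125, -108.2979965209961), (15.418172836303711, 46.12510299682617), 73.32028198242188)
topbox ((505.42266845703125, -53.8725700378418), (61.151771545410156, 40.2942008972168), 84.13627624511719)
clock: 3.08
position: [0.6255, 0.2277, 0.4198]
ee_rot: [2.225, 2.217, -0.001]
force: [0.4, -0.5, 0.1]
width: 0.999
```

View pics/wrist2.png

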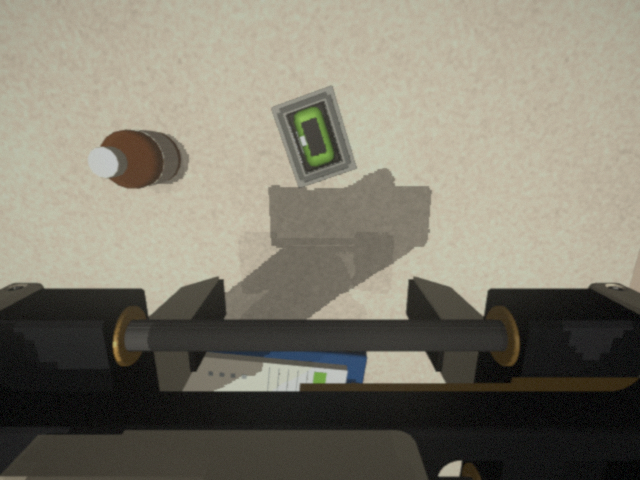

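The wrist view shows the stamp straight on: green bar at (313,137), white front mark at (304,141) on the −x side, and the grey holder with corners about (272,107), (333,87), (356,167) and (299,187).

Run:
```python
from h import *
import pickle
st=pickle.load(open("st2.pkl","rb"))
im=cv2.cvtColor(cv2.imread("pics/wrist2.png"),cv2.COLOR_BGR2RGB)
m=mask(im,(30,80,50),(75,255,255)); m[:85]=0;m[200:]=0;m[:,:260]=0;m[:,370:]=0
c,_=cv2.findContours(m,cv2.RETR_EXTERNAL,cv2.CHAIN_APPROX_NONE); c=max(c,key=cv2.contourArea)
for z in (.089,.075): print("bar",cv2.minAreaRect((onz("wrist",c[:,0],z,st)[:,:2]*1000).astype(np.float32)))
# holder: outline grey vs. warm bench: low saturation
hsv=cv2.cvtColor(im,cv2.COLOR_RGB2HSV); crop=im[80:200,255:375]
cv2.imwrite("pics/crop2.png",cv2.resize(crop,(600,600),interpolation=cv2.INTER_NEAREST)[:,:,::-1])
q=[[272,107],[333,87],[356,167],[299,187]]
P=onz("wrist",q,.004,st);print("holder",P.mean(0),cv2.minAreaRect((P[:,:2]*1000).astype(np.float32)))
print(hsv[140,285],hsv[100,265],hsv[120,345])
```

```text
bar ((624.5750732421875, 305.1902160644531), (25.711503982543945, 48.69879913330078), 18.259122848510742)
bar ((624.5187377929688, 305.3197326660156), (26.87303924560547, 50.89869689941406), 18.25908660888672)
holder [0.62558541 0.30444165 0.004     ] ((625.6157836914062, 304.43621826171875), (68.59037017822266, 90.44660949707031), 17.795822143554688)
[ 25  20 138] [ 20  38 194] [ 29  30 194]
```

View pics/crop2.png

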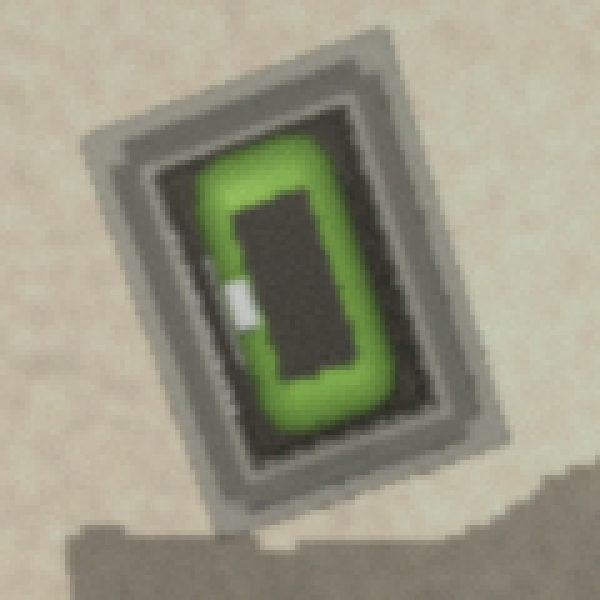

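Run:
```python
from h import *
import numpy as np
print(togo(arm.observe(),np.array([.6247,.305,.30]),down(np.radians(18.2))))
```

```text
(array([ 77.4,  -1.1, 119.8]), array([ 2.000e-04,  1.000e-03, -3.214e-01]))
```

```bash
python3 -m pendant '[[[77.5,-1,120,0,0.001,-0.321,-1],[77.5,-1,120,0,0.001,-0.321,-1],[77.5,-1,120,0,0.001,-0.321,-1],[77.5,-1,120,0,0.001,-0.321,-1],[77.5,-1,120,0,0.001,-0.321,-1],[77.5,-1,120,0,0.001,-0.321,-1]]]'
python3 - <<'E'
from h import *
st=arm.observe(); im=get_image("wrist")
cv2.imwrite("pics/wrist3.png",im[:,:,::-1])
print(togo(st,np.array([.6247,.305,.2285]),down(np.radians(18.2))))
E
```

```text
clock: 3.88
position: [0.6251, 0.3062, 0.3018]
ee_rot: [1.842, 2.544, 0.005]
force: [-0.6, 0.8, 0.8]
width: 1.001
(array([-1. , -1. , 73.3]), array([ 0.0031, -0.0006, -0.0001]))
```

View pics/wrist3.png

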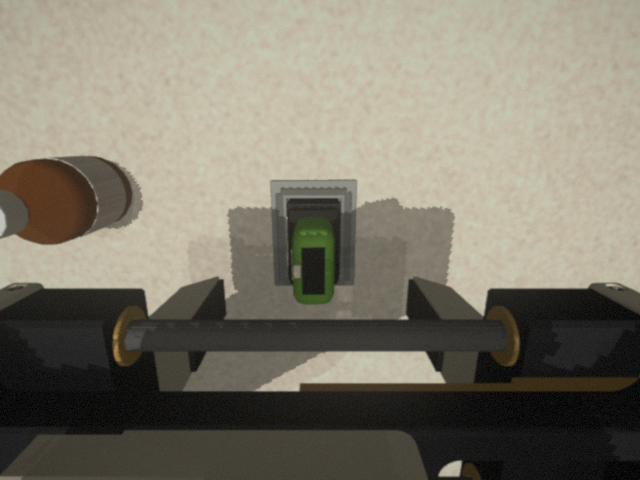

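The stamp is centred between the fingers (bar at u≈314, fingers symmetric about 315) and square to them.

```bash
python3 -m pendant '[[[0,0,25,0,0,0,-1],[0,0,50,0,0,0,-1],[0,0,65,0,0,0,-1],[0,0,71.5,0,0,0,-1],[0,0,71.5,0,0,0,-1],[0,0,71.5,0,0,0,-0.3],[0,0,71.5,0,0,0,0.2],[0,0,71.5,0,0,0,0.4],[0,0,71.5,0,0,0,0.5],[0,0,71.5,0,0,0,1],[0,0,71.5,0,0,0,1],[0,0,71.5,0,0,0,1]]]' 50
python3 - <<'E'
from h import *
st=arm.observe(); im=get_image("side"); cv2.imwrite("pics/side4.png",im[250:450,100:300,::-1].repeat(3,0).repeat(3,1))
E
```

```text
clock: 5.42
position: [0.6242, 0.3072, 0.2282]
ee_rot: [-1.839, -2.546, -0.001]
force: [-0.8, 0.3, 0.9]
width: 0.285
```

View pics/side4.png

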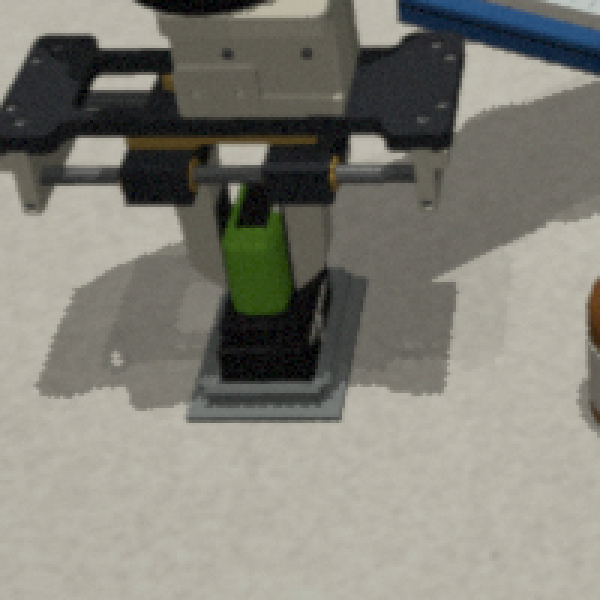

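Gripped (26 mm opening), and the side view shows the fingers on the bar with the stamp still upright in its holder. Lifting.

```bash
python3 - <<'E'
from h import *
import pickle
st=arm.observe(); pickle.dump(st,open("grip.pkl","wb")); print(st["position"].round(4),st["ee_rot"],st["clock"],R.from_rotvec(st["ee_rot"]).as_matrix().round(4).tolist())
E
python3 -m pendant '[[[0,0,-8,0,0,0,1],[0,0,-25,0,0,0,1],[0,0,-60,0,0,0,1],[0,0,-90,0,0,0,1],[0,0,-100,0,0,0,1],[0,0,-100,0,0,0,1],[0,0,-100,0,0,0,1]]]'
python3 - <<'E'
from h import *
import pickle
st=arm.observe(); pickle.dump(st,open("lift.pkl","wb")); im=get_image("wrist"); cv2.imwrite("pics/wrist5.png",im[:,:,::-1])
im=get_image("side"); cv2.imwrite("pics/side5.png",im[:,:,::-1]); print(st["position"],arm.observe()["force"])
E
```

```text
[0.6242 0.3072 0.2282] [-1.83883823e+00 -2.54626931e+00 -8.87810496e-04] 5.475 [[-0.3145, 0.9493, -0.0003], [0.9493, 0.3145, 0.0009], [0.0009, 0.0, -1.0]]
clock: 6.35
position: [0.6239, 0.3068, 0.3269]
ee_rot: [-1.838, -2.546, 0.002]
force: [0.1, -0.1, -1.4]
width: 0.277
[0.62391628 0.30679064 0.32686774] [ 0.03906653  0.28172544 -1.47631167]
```

View pics/wrist5.png

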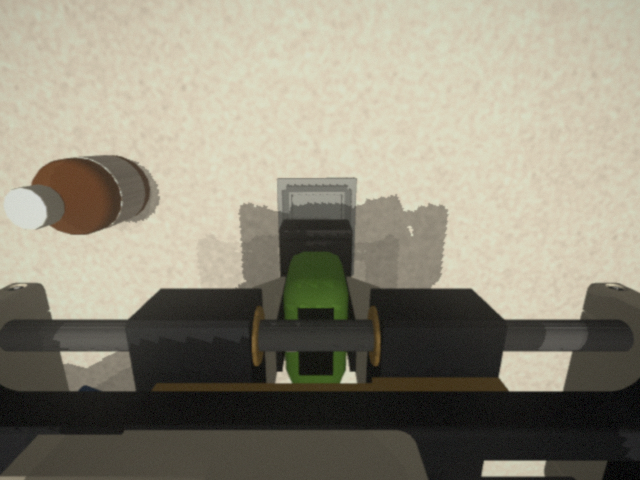

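View pics/side5.png

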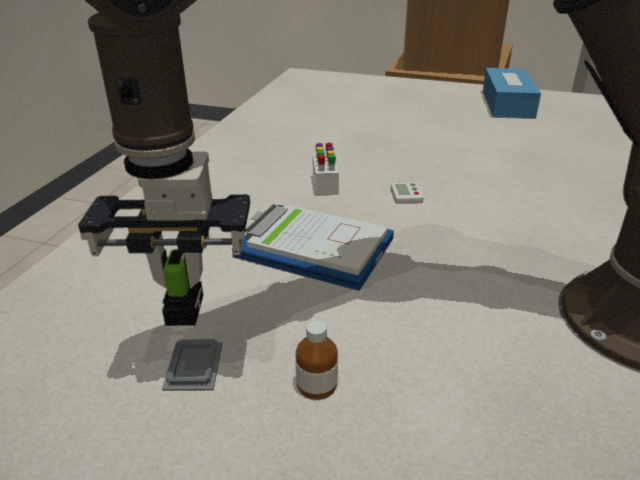

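The stamp is held level and upright. In the wrist view the skirt's lower rim edge is at v≈220, from u 280 to 353. I'll use that to find the stamp's offset in the hand.

Run:
```python
from h import *
import pickle
im=cv2.cvtColor(cv2.imread("pics/wrist5.png"),cv2.COLOR_BGR2GRAY)
print(im[208:232,316].tolist()); print(im[235,268:296].tolist()); print(im[235,340:368].tolist()); print(im[222,270:364].tolist())
c=camera_model("wrist");T=np.array(c["T_tool_cam"])
def ontool(uv,z):
    d=T[:3,:3]@np.array([(uv[0]-c["cx"])/c["fx"],(uv[1]-c["cy"])/c["fy"],1]); p=T[:3,3]; return (p+d*(z-p[2])/d[2])*1000
for uv in ([280,220],[316,219],[316,220],[316,221],[353,220]): print(uv,ontool(uv,.2242).round(2))
st=pickle.load(open("grip.pkl","rb")); 
for p in ([.6246,.3052,.07],[.6256,.3044,.07]): print(R.from_rotvec(st["ee_rot"]).inv().apply(np.array(p)-st["position"])*1000)
cv2.imwrite("pics/crop5.png",cv2.resize(cv2.imread("pics/wrist5.png")[170:290,255:375],(720,720),interpolation=cv2.INTER_NEAREST)[:600])
```

```text
[94, 93, 93, 98, 91, 96, 95, 94, 90, 84, 79, 61, 44, 37, 39, 39, 39, 37, 35, 35, 38, 42, 48, 57]
[121, 117, 119, 124, 129, 127, 129, 124, 123, 122, 105, 72, 50, 43, 45, 49, 44, 43, 44, 40, 44, 43, 41, 41, 42, 38, 43, 41]
[45, 44, 43, 46, 39, 42, 43, 41, 42, 42, 40, 43, 63, 84, 103, 127, 135, 141, 141, 136, 138, 136, 137, 139, 137, 140, 141, 144]
[139, 133, 135, 134, 133, 135, 133, 128, 105, 95, 91, 81, 60, 51, 49, 44, 42, 46, 44, 47, 45, 40, 45, 46, 45, 47, 42, 44, 45, 40, 42, 40, 40, 41, 41, 43, 43, 38, 48, 37, 38, 39, 40, 40, 39, 37, 39, 39, 43, 42, 40, 43, 40, 36, 40, 41, 43, 36, 35, 37, 41, 37, 39, 44, 41, 40, 40, 39, 42, 40, 43, 43, 39, 42, 40, 44, 43, 42, 49, 60, 79, 89, 95, 89, 94, 112, 132, 138, 140, 141, 141, 137, 136, 136]
[280, 220] [ 28.37 -21.81 224.2 ]
[316, 219] [2.899e+01 9.000e-02 2.242e+02]
[316, 220] [2.837e+01 9.000e-02 2.242e+02]
[316, 221] [2.775e+01 9.000e-02 2.242e+02]
[353, 220] [ 28.37  22.61 224.2 ]
[ -2.20083686  -0.22435432 158.14946016]
[ -3.27471834   0.47334013 158.14844923]
```

View pics/crop5.png

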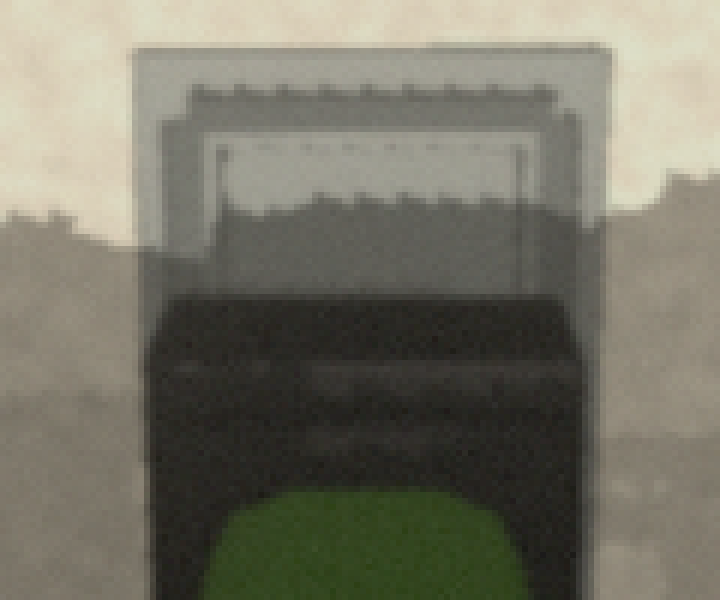

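Run:
```python
from h import *
print(togo(arm.observe(),np.array([.5052,-.0518,.320]),down(np.radians(-6))))
```

```text
(array([-303.1, -225.5,    7.1]), array([-0.0021, -0.    ,  0.4247]))
```

```bash
python3 -m pendant '[[[-50,-38,1,0,0,0.07,1],[-101,-75,2,0,0,0.14,1],[-152,-113,3,0,0,0.21,1],[-202,-150,4,0,0,0.28,1],[-252,-188,5,0,0,0.35,1],[-290,-216,7,-0.002,0,0.41,1],[-303,-225.5,7,-0.002,0,0.425,1],[-303,-225.5,7,-0.002,0,0.425,1],[-303,-225.5,7,-0.002,0,0.425,1],[-303,-225.5,7,-0.002,0,0.425,1],[-303,-225.5,7,-0.002,0,0.425,1]]]'
python3 - <<'E'
from h import *
st=arm.observe(); im=get_image("wrist"); cv2.imwrite("pics/wrist6.png",im[:,:,::-1])
print(togo(st,np.array([.5052,-.0518,.275]),down(np.radians(-6))))
E
```

```text
clock: 7.82
position: [0.5057, -0.0504, 0.3209]
ee_rot: [2.333, 2.104, 0.004]
force: [0.3, 0.4, -1.3]
width: 0.28
(array([-1.6, -0.4, 45.9]), array([ 0.0017, -0.0017,  0.0016]))
```

View pics/wrist6.png

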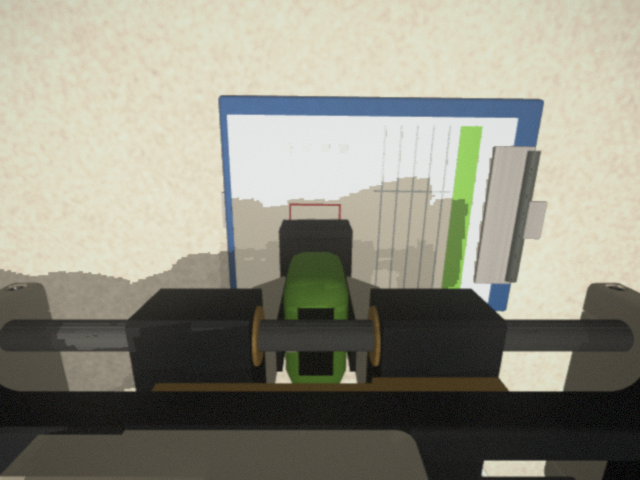

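The box's top edge runs from u=289 to 340 at v≈204, centred on the stamp (u≈315.5) and parallel to it. Lowering to a hover.

```bash
python3 -m pendant '[[[-1.2,-0.4,20,0.001,-0.001,0,1],[-1.2,-0.4,40,0.001,-0.001,0,1],[-1.2,-0.4,52,0.001,-0.001,0,1],[-1.2,-0.4,56,0.001,-0.001,0,1],[-1.2,-0.4,56,0.001,-0.001,0,1],[-1.2,-0.4,56,0.001,-0.001,0,1]]]'
python3 - <<'E'
from h import *
st=arm.observe(); im=get_image("wrist"); cv2.imwrite("pics/wrist7.png",im[:,:,::-1])
print(st["position"],R.from_rotvec(st["ee_rot"]).as_matrix()[:,2])
cv2.imwrite("pics/crop7.png",cv2.resize(im[170:290,255:375],(720,720),interpolation=cv2.INTER_NEAREST)[:600,:,::-1])
m=mask(im,(0,60,40),(12,255,255))|mask(im,(168,60,40),(180,255,255))
a=np.argwhere(m[150:225,270:365]); print(len(a), a.min(0)+[150,270],a.max(0)+[150,270])
T=np.array(camera_model("wrist")["T_tool_cam"])
f=[]
print(togo(st,np.array([.5052,-.0518,.264]),down(np.radians(-6))))
g=[]
for i in range(6): get_image("wrist"); g.append(arm.observe()["force"])
print(np.mean(g,0),np.std(g,0))
E
```

```text
clock: 8.62
position: [0.5053, -0.0524, 0.2655]
ee_rot: [2.334, 2.101, 0.002]
force: [-0.2, 0.4, -2.0]
width: 0.278
[ 0.50531048 -0.05242576  0.26547037] [ 1.72993866e-03  1.85791027e-04 -9.99998486e-01]
209 [215 282] [219 347]
(array([ 0.6, -0.2,  1.5]), array([ 0.0017, -0.0004, -0.0004]))
[-0.03817789 -0.08745044 -1.30897347] [0.34630221 0.45191133 0.34166443]
```

View pics/crop7.png

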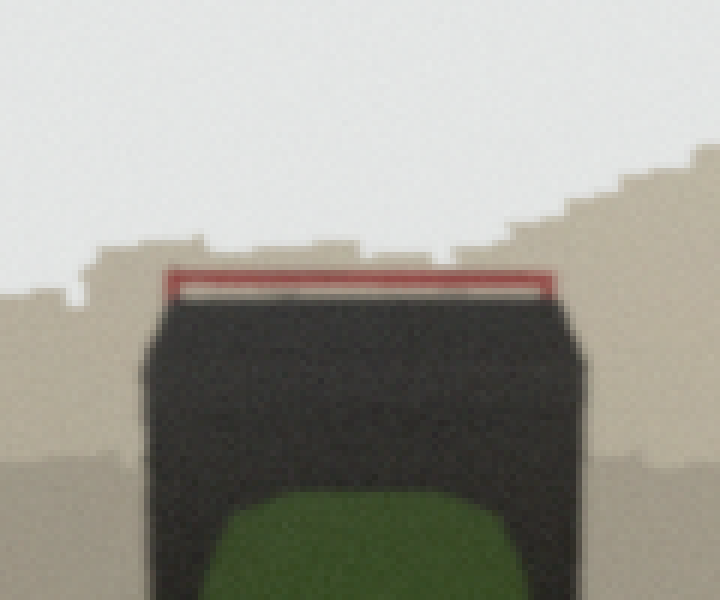

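Well aligned: the red box at u 282–347 frames the skirt rim at u 284–348, and the front gap is even. Feeling for the paper.

```bash
cat > f.py <<'E'
from h import *
st=arm.observe(); print(st["position"].round(5),st["force"].round(2),st["ft_torque"].round(3))
E
python3 -m pendant '[[[0.5,-0.2,2,0.0017,0,0,1],[0.5,-0.2,4,0.0017,0,0,1],[0.5,-0.2,6,0.0017,0,0,1],[0.5,-0.2,6,0.0017,0,0,1]]]'; python3 f.py
python3 -m pendant '[[[0,0,1,0,0,0,1],[0,0,2,0,0,0,1],[0,0,2,0,0,0,1]]]'; python3 f.py
```

```text
clock: 9.48
position: [0.5048, -0.052, 0.2586]
ee_rot: [-2.334, -2.101, 0.001]
force: [0.3, -0.0, -1.3]
width: 0.281
[ 0.50478 -0.05197  0.25865] [ 0.26 -0.04 -1.25] [ 0.018 -0.137  0.018]
clock: 9.85
position: [0.5049, -0.052, 0.257]
ee_rot: [-2.334, -2.101, 0.001]
force: [-0.5, 0.1, 0.4]
width: 0.28
[ 0.5049  -0.05196  0.25703] [-0.48  0.1   0.41] [-0.027  0.022 -0.031]
```

```bash
python3 -m pendant '[[[0,0,1,0,0,0,1],[0,0,1,0,0,0,1]]]'; python3 f.py
```

```text
clock: 10.1
position: [0.5049, -0.052, 0.256]
ee_rot: [-2.334, -2.101, 0.001]
force: [-1.6, -0.0, 5.0]
width: 0.279
[ 0.50488 -0.05198  0.25601] [-1.59 -0.01  5.02] [-0.077  0.256 -0.027]
```

```bash
python3 -m pendant '[[[0,0,1,0,0,0,1],[0,0,1,0,0,0,1]]]'; python3 f.py
```

```text
clock: 10.35
position: [0.5049, -0.052, 0.2549]
ee_rot: [-2.334, -2.101, 0.001]
force: [-1.8, -0.3, 4.5]
width: 0.284
[ 0.50492 -0.05199  0.25492] [-1.83 -0.3   4.52] [-0.038  0.231  0.044]
```

Skirt on the paper at TCP z≈0.257 (about 6 N). Die contact is expected near z≈0.2515.

```bash
python3 -m pendant '[[[0,0,1,0,0,0,1],[0,0,2,0,0,0,1],[0,0,2.5,0,0,0,1],[0,0,2.5,0,0,0,1]]]'; python3 f.py
python3 - <<'E'
from h import *
im=get_image("side"); cv2.imwrite("pics/side8.png",cv2.resize(im[130:330,200:440],None,fx=3,fy=3)[:,:,::-1])
E
python3 f.py
```

```text
clock: 10.85
position: [0.5049, -0.052, 0.2524]
ee_rot: [-2.334, -2.101, 0.001]
force: [-2.6, 0.2, 6.2]
width: 0.282
[ 0.50489 -0.05197  0.25244] [-2.57  0.17  6.23] [-0.037  0.325 -0.027]
[ 0.50489 -0.05194  0.25248] [-2.04 -0.35  6.68] [-0.055  0.377  0.036]
```

View pics/side8.png

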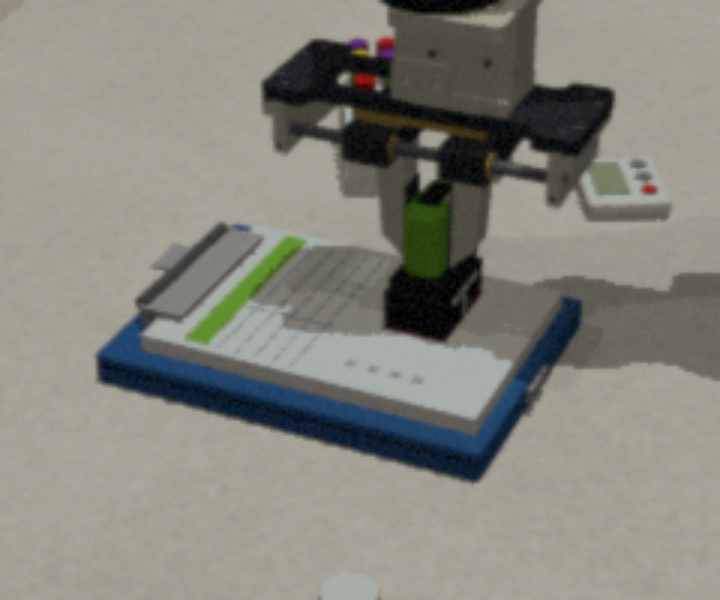

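```bash
python3 -m pendant '[[[0,-0.1,0.4,0,0,0,1],[0,-0.1,0.8,0,0,0,1],[0,-0.1,0.8,0,0,0,1]]]'; python3 f.py
```

```text
clock: 11.28
position: [0.5048, -0.052, 0.2517]
ee_rot: [-2.335, -2.101, 0.0]
force: [-2.3, -0.0, 6.9]
width: 0.284
[ 0.50483 -0.05197  0.25174] [-2.28 -0.03  6.89] [-0.076  0.365 -0.04 ]
```

```bash
python3 -m pendant '[[[0,0,0.3,0,0,0,1],[0,0,0.3,0,0,0,1]]]'; python3 f.py
```

```text
clock: 11.52
position: [0.5048, -0.0519, 0.2515]
ee_rot: [-2.334, -2.101, 0.0]
force: [-2.7, -0.6, 7.6]
width: 0.281
[ 0.50484 -0.05194  0.25148] [-2.67 -0.6   7.63] [-0.082  0.33  -0.024]
```

```bash
python3 -m pendant '[[[0,0,0.2,0,0,0,1],[0,0,0.2,0,0,0,1]]]'; python3 f.py
```

```text
clock: 11.78
position: [0.5049, -0.052, 0.2514]
ee_rot: [-2.335, -2.101, 0.0]
force: [-2.6, 0.1, 8.3]
width: 0.277
[ 0.50485 -0.05197  0.25136] [-2.62  0.14  8.32] [-0.103  0.463 -0.001]
```

```bash
python3 -m pendant '[[[0,0,0.2,0,0,0,1],[0,0,0.4,0,0,0,1]]]'; python3 f.py
```

```text
clock: 12.02
position: [0.5048, -0.052, 0.2511]
ee_rot: [-2.335, -2.101, 0.001]
force: [-3.6, -1.1, 12.3]
width: 0.281
[ 0.50484 -0.05196  0.25108] [-3.55 -1.14 12.31] [-0.092  0.648 -0.031]
```

```bash
python3 -m pendant '[[[0,0,0.25,0,0,0,1],[0,0,0.25,0,0,0,1]]]'; python3 f.py
```

```text
clock: 12.28
position: [0.5048, -0.0519, 0.251]
ee_rot: [-2.335, -2.101, 0.001]
force: [-4.1, 0.3, 13.2]
width: 0.281
[ 0.50483 -0.05193  0.25099] [-4.1   0.27 13.16] [-0.125  0.752 -0.023]
```

```bash
python3 -m pendant '[[[0,0,0.17,0,0,0,1],[0,0,0.17,0,0,0,1]]]'; python3 f.py
```

```text
clock: 12.52
position: [0.5048, -0.0519, 0.2509]
ee_rot: [-2.335, -2.101, 0.001]
force: [-4.6, 0.3, 13.6]
width: 0.28
[ 0.50483 -0.05193  0.2509 ] [-4.61  0.3  13.61] [-0.103  0.861 -0.03 ]
```

```bash
python3 -m pendant '[[[0,0,0.12,0,0,0,1],[0,0,0.12,0,0,0,1],[0,0,0.12,0,0,0,1]]]'; python3 f.py
```

```text
clock: 12.9
position: [0.5048, -0.0519, 0.2508]
ee_rot: [-2.335, -2.102, 0.001]
force: [-4.3, -0.1, 14.3]
width: 0.283
[ 0.50484 -0.05193  0.25084] [-4.35 -0.13 14.32] [-0.057  0.922  0.021]
```

```bash
python3 -m pendant '[[[0,0,0.07,0,0,0,1],[0,0,0.07,0,0,0,1],[0,0,0.07,0,0,0,1],[0,0,0.07,0,0,0,1],[0,0,0.07,0,0,0,1]]]'; python3 f.py
```

```text
clock: 13.52
position: [0.5048, -0.0519, 0.2508]
ee_rot: [-2.335, -2.101, 0.0]
force: [-4.9, -0.7, 15.6]
width: 0.279
[ 0.50484 -0.05192  0.2508 ] [-4.88 -0.75 15.57] [-0.063  0.974  0.033]
```

Push of about 15.6–16.9 N held for over half a second with no sideways motion. Now lifting straight up.

```bash
python3 -m pendant '[[[0,0,-1.5,0,0,0,1],[0,0,-4,0,0,0,1],[0,0,-7,0,0,0,1],[0,0,-11,0,0,0,1],[0,0,-20,0,0,0,1],[0,0,-45,0,0,0,1],[0,0,-80,0,0,0,1],[0,0,-100,0,0,0,1],[0,0,-100,0,0,0,1],[0,0,-100,0,0,0,1]]]'; python3 f.py
python3 - <<'E'
from h import *
im=get_image("wrist"); cv2.imwrite("pics/wrist9.png",im[:,:,::-1])
im=get_image("side"); cv2.imwrite("pics/side9.png",cv2.resize(im[130:330,200:440],None,fx=3,fy=3)[:,:,::-1])
print(togo(arm.observe(),np.array([.51,-.14,.37]),down(0)))
E
```

```text
clock: 14.78
position: [0.5045, -0.0521, 0.3493]
ee_rot: [-2.334, -2.101, 0.002]
force: [0.4, 0.7, -2.2]
width: 0.28
[ 0.50449 -0.05213  0.34935] [ 0.39  0.71 -2.22] [ 0.041 -0.106 -0.009]
(array([-86.8,  14.7, -21.1]), array([-0.0029, -0.0005, -0.105 ]))
```

View pics/side9.png

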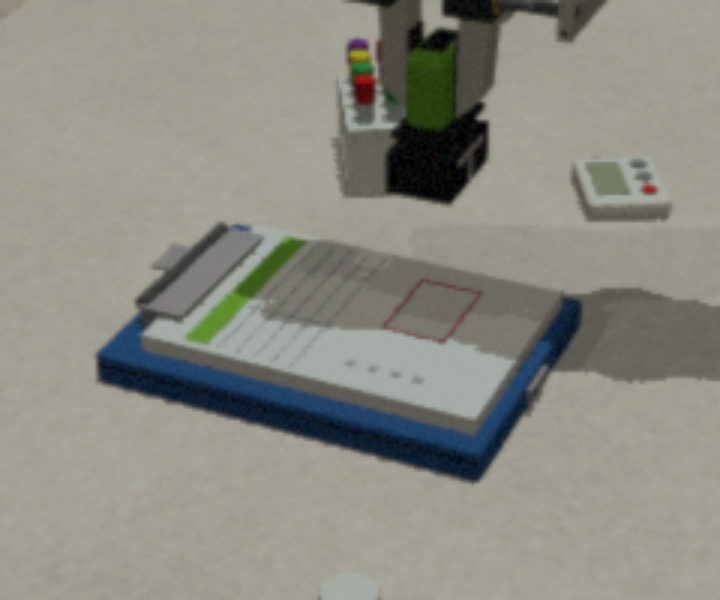

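View pics/wrist9.png

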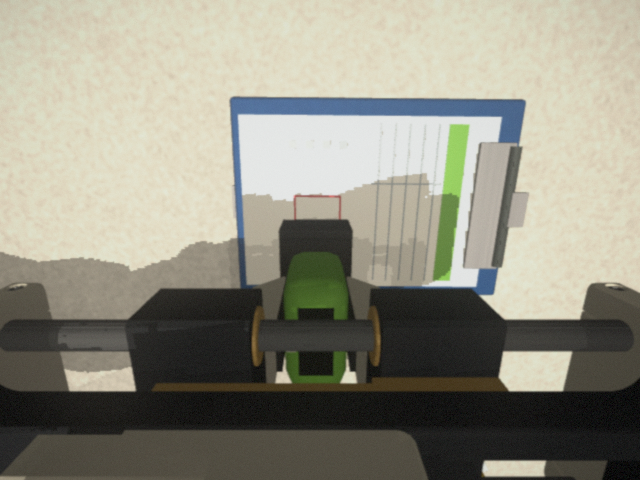

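I can't see a print in the box (side view, box at about (432,310)), but it lies in the arm's shadow. I'll take a closer look before deciding anything.

```bash
python3 -m pendant '[[[-50,10,-10,0,0,-0.06,1],[-100,15,-20,-0.003,0,-0.105,1],[-120,15,-20,-0.003,0,-0.105,1],[-120,15,-20,-0.003,0,-0.105,1],[-120,15,-20,-0.003,0,-0.105,1]]]'
python3 - <<'E'
from h import *
import pickle
st=arm.observe(); pickle.dump(st,open("st10.pkl","wb"))
im=get_image("wrist"); cv2.imwrite("pics/wrist10.png",im[:,:,::-1])
c=proj("wrist",[.505,-.054,.032],st)[0].astype(int); print(c)
cr=im[max(0,c[1]-60):c[1]+60,c[0]-60:c[0]+60]
cv2.imwrite("pics/crop10.png",cv2.resize(cr,(600,600),interpolation=cv2.INTER_NEAREST)[:,:,::-1])
im=get_image("top"); cv2.imwrite("pics/crop10t.png",cv2.resize(im[160:300,280:400],None,fx=4,fy=4,interpolation=cv2.INTER_NEAREST)[:,:,::-1])
E
```

```text
clock: 15.5
position: [0.5072, -0.1717, 0.3694]
ee_rot: [-2.22, -2.223, -0.003]
force: [0.6, 0.5, -2.0]
width: 0.283
[312  88]
```

View pics/crop10.png

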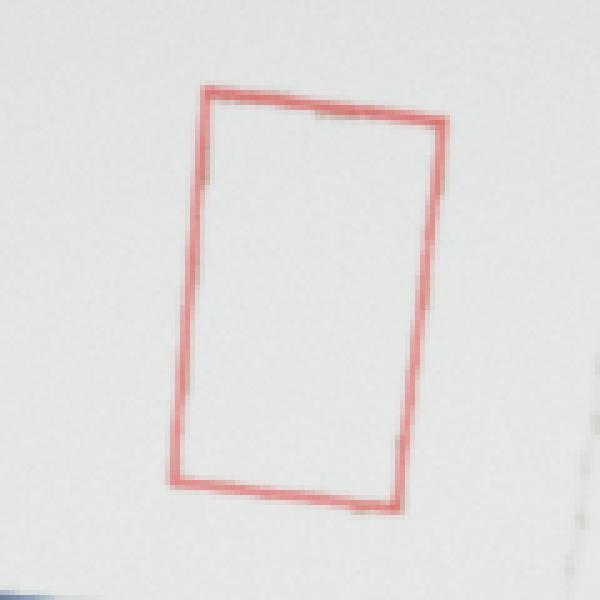

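View pics/crop10t.png

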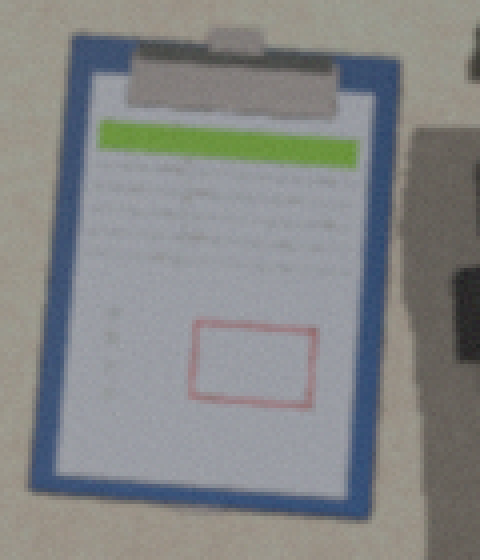

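Run:
```python
from h import *
import pickle
im=cv2.cvtColor(cv2.imread("pics/wrist10.png"),cv2.COLOR_BGR2RGB); st=pickle.load(open("st10.pkl","rb"))
m=mask(im,(0,40,60),(12,255,255))|mask(im,(168,40,60),(180,255,255)); m[160:]=0;m[:,:262]=0;m[:,362:]=0
c,_=cv2.findContours(m,cv2.RETR_EXTERNAL,cv2.CHAIN_APPROX_NONE); c=max(c,key=cv2.contourArea)
print("box now",cv2.minAreaRect((onz("wrist",c[:,0],.0325,st)[:,:2]*1000).astype(np.float32)))
x,y,w,h=cv2.boundingRect(c); print(x,y,w,h)
ins=im[y+15:y+h-15,x+14:x+w-14].reshape(-1,3); print("in",ins.mean(0),ins.std(0),ins.min(0))
o=im[y+15:y+h-15,x-25:x-5].reshape(-1,3); print("out",o.mean(0),o.std(0),o.min(0))
st1=pickle.load(open("st1.pkl","rb")); im=cv2.cvtColor(cv2.imread("pics/wrist1.png"),cv2.COLOR_BGR2RGB)
m=mask(im,(0,60,60),(10,255,255))|mask(im,(170,60,60),(180,255,255)); m[:90]=0;m[185:]=0;m[:,:250]=0;m[:,320:]=0
c,_=cv2.findContours(m,cv2.RETR_EXTERNAL,cv2.CHAIN_APPROX_NONE); c=max(c,key=cv2.contourArea)
print("box before",cv2.minAreaRect((onz("wrist",c[:,0],.0325,st1)[:,:2]*1000).astype(np.float32)))
a=cv2.imread("pics/top0.png"); b=get_image("top")[:,:,::-1]
d=cv2.absdiff(a,b).max(2)[165:292,285:383]; print("board diff mean",d.mean(),np.percentile(d,99))
```

```text
box now ((505.0284118652344, -53.998291015625), (63.451419830322266, 41.70363998413086), 83.4505615234375)
285 45 57 86
in [228.12192118 230.10036946 229.3362069 ] [1.07989338 1.07783301 1.10708395] [225 227 226]
out [227.69821429 229.66696429 228.81696429] [1.08726247 1.07602844 1.08293487] [224 226 225]
box before ((504.9491271972656, -54.123775482177734), (63.144615173339844, 41.2536735534668), 83.46500396728516)
board diff mean 32.067491563554555 41.0
```

The board has not moved: box centre (505.0, −54.0) mm against (504.9, −54.1) before. The camera shows no ink either way, neither inside nor outside the box. The contact record does match the spec: skirt touch, about 0.7 N/mm spring, die contact 5.5 mm later, then about 10 N/mm. The stamp did not slip in the grip. A second impression would risk a double print, so I won't restamp. Returning the stamp to its holder.

Run:
```python
from h import *
import pickle
g=pickle.load(open("grip.pkl","rb"))
print(togo(arm.observe(),g["position"]+np.array([0,0,.11]),down(np.radians(18.3))))
```

```text
(array([478.5, 117.7,  32.3]), array([ 0.0018, -0.0005, -0.3173]))
```

```bash
python3 -m pendant '[[[55,13,2,0,0,-0.04,1],[110,27,5,0,0,-0.08,1],[165,40,8,0,0,-0.12,1],[220,54,12,0,0,-0.16,1],[275,67,16,0,0,-0.2,1],[330,81,20,0,0,-0.24,1],[385,95,25,0,0,-0.28,1],[440,108,29,0.001,0,-0.31,1],[470,116,32,0.001,0,-0.317,1],[478.5,117.5,32,0.001,0,-0.317,1],[478.5,117.5,32,0.001,0,-0.317,1],[478.5,117.5,32,0.001,0,-0.317,1],[478.5,117.5,32,0.001,0,-0.317,1]]]'
python3 - <<'E'
from h import *
import pickle
im=get_image("wrist"); cv2.imwrite("pics/wrist11.png",im[:,:,::-1])
g=pickle.load(open("grip.pkl","rb"))
print(togo(arm.observe(),g["position"]+np.array([0,0,.015]),down(np.radians(18.3))))
E
```

```text
clock: 17.27
position: [0.6251, 0.3042, 0.3387]
ee_rot: [1.844, 2.541, 0.001]
force: [0.2, 0.3, -0.8]
width: 0.282
(array([ 3.1, -0.1, 95.5]), array([ 0.0013,  0.0008, -0.004 ]))
```

View pics/wrist11.png

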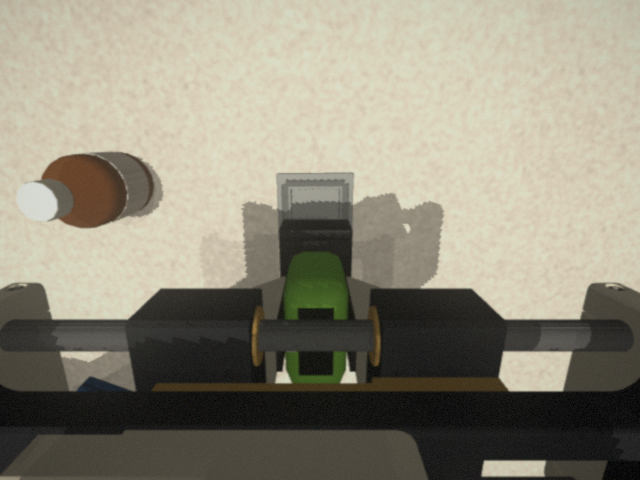

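Aligned with the holder, which is centred at u≈315. It is 3 mm short along tool x, so I'll correct that while lowering to just above the lip.

```bash
python3 -m pendant '[[[2,0,20,0.001,0.001,-0.004,1],[3,0,45,0.001,0.001,-0.004,1],[3,0,70,0.001,0.001,-0.004,1],[3,0,88,0.001,0.001,-0.004,1],[3,0,92,0.001,0.001,-0.004,1],[3,0,92,0.001,0.001,-0.004,1],[3,0,92,0.001,0.001,-0.004,1]]]'
python3 - <<'E'
from h import *
import pickle
im=get_image("wrist"); cv2.imwrite("pics/crop12.png",cv2.resize(im[170:290,255:375],(600,600),interpolation=cv2.INTER_NEAREST)[:,:,::-1])
g=pickle.load(open("grip.pkl","rb"))
print(togo(arm.observe(),g["position"],down(np.radians(18.3))),arm.observe()["force"])
E
```

```text
clock: 18.2
position: [0.6243, 0.3087, 0.2474]
ee_rot: [-1.838, -2.548, -0.003]
force: [-0.2, -0.0, -1.2]
width: 0.281
(array([-1.4, -0.6, 19.3]), array([ 0.0017, -0.0012,  0.0015])) [ 0.0598861  -0.30971666 -1.09870268]
```

View pics/crop12.png

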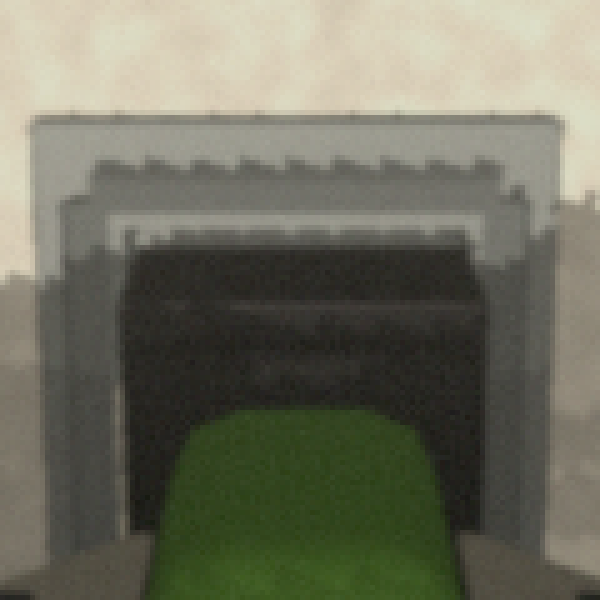

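```bash
python3 -m pendant '[[[-1.2,-0.3,3,0.001,-0.001,0.001,1],[-1.2,-0.3,6,0.001,-0.001,0.001,1],[-1.2,-0.3,6,0.001,-0.001,0.001,1],[-1.2,-0.3,6,0.001,-0.001,0.001,1]]]'
python3 - <<'E'
from h import *
import pickle
g=pickle.load(open("grip.pkl","rb"))
print(togo(arm.observe(),g["position"],down(np.radians(18.3))),arm.observe()["force"])
E
```

```text
clock: 18.75
position: [0.6241, 0.3072, 0.2404]
ee_rot: [-1.839, -2.547, 0.001]
force: [-0.9, 0.4, -1.0]
width: 0.283
(array([-0. ,  0.1, 12.2]), array([-0.001 ,  0.0002,  0.0005])) [-0.93412705  0.37760654 -1.02079342]
```

Exactly over the original pose. Lowering slowly.

```bash
python3 -m pendant '[[[0,0,2,0,0,0,1],[0,0,4,0,0,0,1],[0,0,6,0,0,0,1],[0,0,8,0,0,0,1],[0,0,9.5,0,0,0,1],[0,0,9.5,0,0,0,1]]]'; python3 f.py
```

```text
clock: 19.5
position: [0.624, 0.3071, 0.2307]
ee_rot: [-1.839, -2.546, 0.002]
force: [0.1, 0.2, -0.3]
width: 0.281
[0.62404 0.30713 0.23072] [ 0.07  0.24 -0.3 ] [ 0.034 -0.154 -0.05 ]
```

```bash
python3 -m pendant '[[[0,0,1,0,0,0,1],[0,0,2,0,0,0,1],[0,0,2.5,0,0,0,1],[0,0,2.5,0,0,0,1]]]'; python3 f.py
```

```text
clock: 20.0
position: [0.624, 0.3072, 0.2283]
ee_rot: [-1.839, -2.547, 0.002]
force: [-0.5, 0.0, -2.0]
width: 0.282
[0.62405 0.3072  0.22834] [-0.46  0.02 -2.03] [-0.051 -0.149  0.035]
```

```bash
python3 -m pendant '[[[0,0,0.5,0,0,0,1],[0,0,0.8,0,0,0,1],[0,0,0.8,0,0,0,1]]]'; python3 f.py
```

```text
clock: 20.38
position: [0.6241, 0.3072, 0.228]
ee_rot: [-1.839, -2.547, 0.001]
force: [-1.8, -0.5, 2.8]
width: 0.283
[0.62408 0.30722 0.22796] [-1.76 -0.54  2.77] [-0.172  0.187 -0.019]
```

Contact (about 4 N) at the original seated height, so it is home on the floor. Releasing and backing off.

```bash
python3 -m pendant '[[[0,0,-0.2,0,0,0,0.4],[0,0,-0.2,0,0,0,0.2],[0,0,-0.2,0,0,0,0],[0,0,-0.2,0,0,0,-0.4],[0,0,-0.2,0,0,0,-1],[0,0,-0.2,0,0,0,-1],[0,0,-0.2,0,0,0,-1],[0,0,-20,0,0,0,-1],[0,0,-60,0,0,0,-1],[0,0,-110,0,0,0,-1],[-40,0,-160,0,0,0,-1],[-80,0,-190,0,0,0.1,-1],[-80,0,-190,0,0,0.32,-1],[-80,0,-190,0,0,0.32,-1],[-80,0,-190,0,0,0.32,-1],[-80,0,-190,0,0,0.32,-1]]]'
python3 - <<'E'
from h import *
st=arm.observe()
im=get_image("wrist"); cv2.imwrite("pics/wrist13.png",im[:,:,::-1])
m=mask(im,(30,80,50),(75,255,255)); m[:60]=0;m[230:]=0;m[:,:240]=0;m[:,400:]=0
c,_=cv2.findContours(m,cv2.RETR_EXTERNAL,cv2.CHAIN_APPROX_NONE); c=max(c,key=cv2.contourArea)
print("bar",cv2.minAreaRect((onz("wrist",c[:,0],.089,st)[:,:2]*1000).astype(np.float32)))
im=get_image("side"); cv2.imwrite("pics/side13.png",im[:,:,::-1])
a=cv2.imread("pics/side0.png"); b=im[:,:,::-1]
cv2.imwrite("pics/cmp13.png",np.hstack([cv2.resize(a[290:400,150:250],(400,440)),cv2.resize(b[290:400,150:250],(400,440))]))
E
```

```text
clock: 22.38
position: [0.649, 0.2321, 0.4173]
ee_rot: [-2.217, -2.225, 0.002]
force: [0.5, 0.9, 0.0]
width: 1.001
bar ((625.6162109375, 305.0883483886719), (26.08388900756836, 48.808170318603516), 18.523317337036133)
```

View pics/wrist13.png

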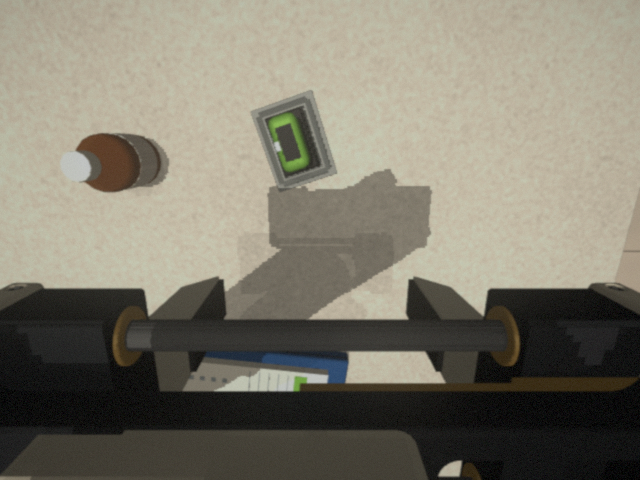

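View pics/cmp13.png

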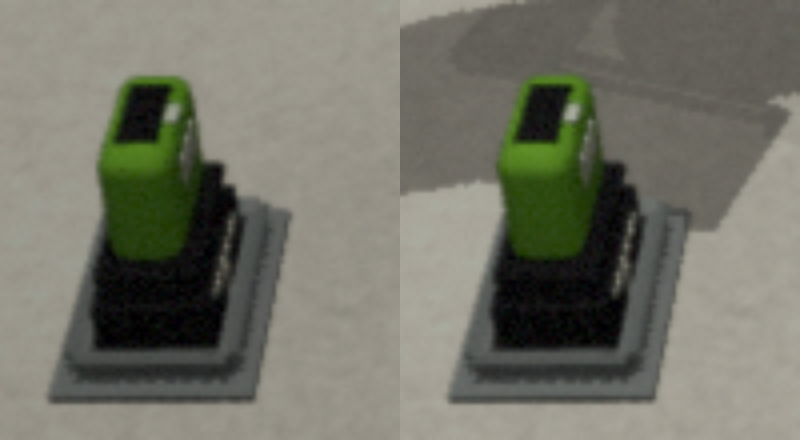

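View pics/side13.png

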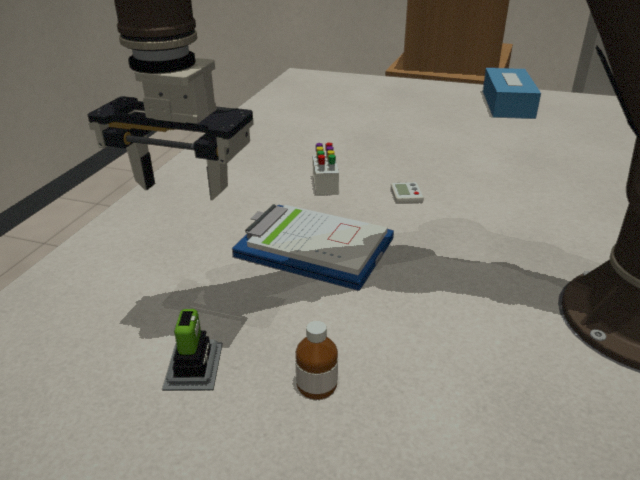

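The stamp stands home exactly as at the start, and the other items are where they were. Handing in.

```bash
python3 -c "
from cell import arm
print(arm.sign_off())"
```

```text
the job is handed in; nothing more can be done
None
```

I stamped the form once and put the stamp back in its holder, but no camera picture shows any ink in the red box. The job was handed in at about 22.5 s.

- **Stamping:** I set the stamp down slowly, lined up with the red box to about 1 mm and 1° by the wrist camera. The force then followed the description: skirt contact, light spring, die contact about 5.5 mm lower, then stiff. The push stayed around 14.5–17 N for about 1.2 s, with the last 0.6 s at 15.6–17 N. The tool did not slide measurably, and I lifted it straight off.
- **Clipboard and holder:** The red box's measured position changed by about 0.1 mm. The stamp went back to its original height in the holder (contact felt at about 4 N), and the side view before and after looks the same. I let go and backed away, and the rack, timer and bottle look untouched.

**Checks that disagreed or were off:**
- **No visible print:** The paper inside the box looks as clean as outside it. I took this to mean the cameras do not show ink, because the contact record was right. I did not stamp again, to avoid a double print, so the print rests on the force record alone.
- **Sideways force:** It built up to about 5 N along x while pressing, with no measurable movement.
- **Longer press:** The press was built up in small steps, so the die was in contact for longer than the half second asked for.

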